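# Return the anvil spanner to its peg on the sloped tool board

### The job

The red check-out tag hangs on the peg where the anvil spanner belongs; that peg stands a few millimetres left or right in its slot. Take the tag off and lay it in the black tray, then hang the blue-handled spanner by its eye on that same peg, pushed fully home so that it lies flat against the sloped board, and let go. Leave the key on the other peg, the steel test block and the mouse where they are.

Things in the scene. Friction and masses are not known exactly. Their poses are not given: they have to be found in the camera images.
- rack: Grey steel tool board on the bench, 220 mm wide (its y), 180 mm deep (its x), 140 mm high, fixed. Origin: centre of its footprint on the bench; z up; x points to its high rear edge. The 210 mm long face rises from its front (-x) edge, near the bench, to its rear at 0.6 rad (34 degrees) to the horizontal. Two pegs stand square to the face, about 100 mm apart, 45 mm below its top edge.
- slot: Slot across the board (left, +y side) with the spanner's peg, clamped anywhere within 6 mm left or right (y) of its middle: not reported, look or feel for it. Peg: steel, 12 mm diameter, 40 mm long, last 2 mm tapers slightly. Origin: slot's middle, on the face. z: along the peg, leaning 0.6 rad from vertical to the low front edge; x: up the slope; y: board's left
- tag: Red plastic check-out tag hanging on the peg, loose: plate 52 x 46 x 6 mm, with a ring eye at one end (44 mm outside diameter; 95 mm long in all), and a white upright pinch fin 30 mm long, 12 mm thick, rising to 34 mm above the underside. Origin: on the underside, under the tag's middle; x: towards the eye (up the slope while it hangs), z: square to the plate, out of the side with the fin.
- tag_fin (a point): Grip point in the tag's white fin, 24 mm above the tag's underside, at x = -10 mm of the tag; the fin is gripped across the tag's y.
- tag_eye (a point): Centre of the tag's eye at its underside (hole 26 mm, loose on the peg), at x = +37 mm of the tag.
- spanner: Flat steel anvil spanner lying on the bench, loose, 160 mm long, 6 mm thick: two-prong jaw at -x, ring eye (34 mm outside diameter) at +x, blue upright handle block in the middle, 60 mm long, 14 mm thick, rising to 36 mm above the underside. Origin: underside, under the handle's middle, at about the centre of mass; x towards the eye; z up, out of the handle side. About 180 g.
- spanner_eye (a point): Centre of the spanner's eye at its underside, at x = +65 mm of the spanner; through hole of 14.4 mm diameter, 6 mm deep.
- spanner_grip (a point): Grip point in the blue handle, 24 mm above the underside, gripped across the spanner's y.
- tray: Black open tray for tags, 160 (x) x 140 (y) mm, 30 mm high, walls and floor 4 to 5 mm, fixed. Origin: underside centre.
- key: Steel key with a green sleeve hanging on the second peg, 115 mm long, loose, to be left alone. Origin: underside, 50 mm below its eye.
- block: Round steel hardness test block, 64 mm diameter, 16 mm high, loose on the bench, to be left alone. Origin: underside centre.
- mouse: Black computer mouse, 105 mm long, 34 mm high, loose on a blue pad, to be left alone. Origin: underside centre.
Things that resemble listed ones, but are neither listed nor needed, are in the scene too. Of the things that look like the spanner, the smallest one is meant.

How it is judged:
By the outcome, as a careful person would: the job done as asked, in the order asked, and still so for the second after the job is handed in, with the robot touching nothing.
It also fails if it takes over 61 s, if anything falls off the work surface, if the arm or the gripper's body presses on something with over 40 N, if the wrist force passes 120 N, or if a joint passes its speed limit or range.

### The arm

A 6-joint arm with a two-finger parallel gripper is mounted at the origin on the work surface. World frame = base frame: x ahead of the robot, y to its left, z up, the work surface at z = 0. Lengths are in m, angles in rad, forces in N, time in s.
With the tool pointing down it reaches from about 0.375 to 0.9 m from the base axis. Payload 3.1 kg.
Tool frame: the origin (TCP) lies where the fingers leave the gripper's body, on its centre line; the fingertips stand manip.tip_reach ahead of it and the grasp point (between the pads) lies 54 mm ahead of it (manip.tip_reach is the distance from the TCP to the fingertips, in m); z points along the fingers, y is the direction in which the jaws open and shut (so a half turn about z gives the same grasp; the last joint's range is limited). The gripper opens to 85 mm and grips with 20 to 120 N. Pads are 22 mm wide; open, the fingers measure 114 mm over their backs; the gripper's body (76 mm by 85 mm) begins 54 mm behind the grasp point. The pads swing forward as they close: fully open they stand 13 mm farther back than shut.
Start: joints at [-1.431, 0.527, 1.433, -0, 1.181, -0.178], TCP at [0.195, -0.594, 0.304] pointing down, gripper open.
Joint ranges: [-3.08, 3.08], [-0.75, 2.2], [0.22, 2.44], [-1.43, 4.57], [0, 2.65], [-2.85, 2.85]. Speed limits (rad/s): [2.79, 2.79, 3.14, 3.14, 3.14, 3.14].

### API

Orientations are given as a unit quaternion [x, y, z, w].
In Python, from station import manip, cams, order gives the robot as it stands. The module is installed in compiled form; this text tells all that it offers.
- The arm moves only by the tool drive_tool, never from a script. Its arguments are lists of equal length, an entry for each row: "linear": the shift along the tool's x, y, z in mm, a list of three; "rot": the turn, a rotation vector about the tool's x, y, z in degrees, a list of three; "hand": the finger opening in mm, from 0 to 85.4. A call has 1 to 20 rows; each row shifts and turns the pose as measured when the row begins, along the tool's axes as they then stand; what a row does not reach is not made up. A row lasts 1/12 s, in which the tool goes at most 41.7 mm and 7.16 degrees, less where a joint would pass 70% of its speed; a pose out of reach is approached as far as the arm can. A call with a gripper value outside its range is refused whole. The fingers move at their own pace and stop on an object; "force" is the grip in N (left out, the last holds). Time passes only in rows, so rows that do not move let the fingers close. It gives the time, the measured TCP pose, the force and the opening at its end, in the units of the state.
- manip.sense(): the state, without advancing time (a new reading comes with each control period).
- cams.snapshot(name): name is "side" or "top" or "wrist"; returns the picture (420x560x3 uint8, red, green, blue); there is no depth.
- cams.camera_model(name): a dict with "vfov" (degrees; the focal length in pixels is half the picture's height over the tangent of half this angle, whatever the lens; pixels are square), "cx", "cy" (the principal point, pixels), "rvec" (rotation vector, rad) and "tvec" (3), from world to camera coordinates, as OpenCV has them. Camera axes: x right, y down, z forward; pixel columns grow to the right and rows downward; lengths in m; the calibration is good to about 2 mm. A picture is of the moment at which its call begins: read the wrist's pose just before it. camera_model takes no time and is no camera call; for the wrist camera it gives the pose at the moment of the call.
- order.sign_off(): hands the job in, once; it reports no verdict.
Trained networks look in the newest picture that a camera, given by its name, has taken for a name from the list of things; names that differ only in an ending like _2 or _b are one class to them, and where a whole thing is asked for, a point or a joint stands for the part that bears it (a point fixed in the world has none). Each returns a list of dicts, best first, with "score" (0 to 1); they miss things now and then, are a little off and sometimes report something else, mostly with a low value. They report only what shows in the picture. A call takes as long as a camera call. They do not tell look-alikes from the thing itself.
- cams.regions_of(label, camera): "pixels" (420x560 bool, what is visible of it) and "rect" ([left, top, right, bottom] in pixels, round what is visible of it).
- cams.spot_point(label, camera): "at" ([column, row] in pixels: a listed point, or the origin of a listed thing).
The state is a dict: "t": time; "q": joint angles; "qd": joint speeds; "tau": joint torques, N m; "tcp_pos": TCP position; "tool_rot": TCP orientation; "force": force on the tool from outside, world axes, zero at the start; "ft_torque": the same for the moment, N m; "finger_gap": opening from 0.0 (shut) to 1.0 (fully open).
Only numpy, scipy, OpenCV 4.12 (cv2) and the standard library are available. Lean on these libraries where they do the work, as an engineer would, in place of code of your own. Each camera call takes 0.05 s, during which the arm holds its last target. There are 200 camera calls.

## Working session

There is one attempt and no reset: what is moved stays moved. The work goes in short steps, Python scripts to look and compute and a tool call to move; the robot and the scene stay as the last step left them, time stands still between calls to the robot, and variables do not carry over. Pictures are saved under pics/ and viewed, about 8 in all and at most 12, crops included, and the job is handed in when it is done.

Besides the shell and the picture viewer there is one more tool, called by a JSON object that holds its "method" and its "body", one argument or row to a line. drive_tool: Moves the arm, as the interface text tells. Its arguments: {"type":"object","properties":{"linear":{"type":"array","items":{"type":"array","items":{"type":"number"}}},"rot":{"type":"array","items":{"type":"array","items":{"type":"number"}}},"hand":{"type":"array","items":{"type":"number"}},"force":{"type":"number"}},"required":["linear","rot","hand"]}

```bash
mkdir -p pics; cat > h.py <<'E'
import numpy as np, cv2
from scipy.spatial.transform import Rotation as R
from station import manip, cams, order
def cam(n):
    m=cams.camera_model(n); f=210/np.tan(np.radians(m['vfov'])/2)
    return np.array([[f,0,m['cx']],[0,f,m['cy']],[0,0,1]]),np.array(m['rvec'],float).ravel(),np.array(m['tvec'],float).ravel()
def ray(n,px,c=None):
    K,r,t=c or cam(n); M=cv2.Rodrigues(r)[0]
    d=M.T@np.linalg.inv(K)@np.array([px[0],px[1],1.]); return -M.T@t,d/np.linalg.norm(d)
def onz(n,px,z,c=None):
    o,d=ray(n,px,c); return o+d*(z-o[2])/d[2]
def proj(n,P,c=None):
    K,r,t=c or cam(n); return cv2.projectPoints(np.atleast_2d(np.array(P,float)),r,t,K,None)[0].reshape(-1,2)
def tri(obs):
    A=np.zeros((3,3));b=np.zeros(3)
    for o,d in obs:
        Q=np.eye(3)-np.outer(d,d);A+=Q;b+=Q@o
    return np.linalg.solve(A,b)
def save(n,f): 
    im=cams.snapshot(n); cv2.imwrite('pics/'+f,im[:,:,::-1]); return im
E
python3 - <<'E'
from h import *
np.set_printoptions(precision=4,suppress=True)
print(manip.tip_reach, manip.sense())
ims=[save(n,n+'0.png') for n in('side','top','wrist')]
for n in('side','top','wrist'):
    K,r,t=cam(n);print(n,K[0,0],-cv2.Rodrigues(r)[0].T@t)
for n in('side','top'):
  for l in('rack','slot','tag','tag_fin','tag_eye','spanner','spanner_eye','spanner_grip','tray','key'):
    print(n,l,[(np.round(d['at'],1),round(d['score'],2)) for d in cams.spot_point(l,n)][:4])
cv2.imwrite('pics/both.png',np.vstack([ims[0],ims[1]])[:,:,::-1])
E
```

```text
0.0726 {'t': 0.0, 'q': array([-1.4315,  0.5285,  1.4339,  0.    ,  1.1814, -0.1785]), 'qd': array([ 0.0012, -0.0009,  0.0003, -0.0001,  0.0009,  0.0004]), 'tau': array([ -0.0006, -44.2353, -17.8023,  -0.0004,   0.0084,  -0.    ]), 'tcp_pos': array([ 0.1953, -0.5931,  0.3029]), 'tool_rot': array([ 0.9874,  0.1582,  0.    , -0.0011]), 'force': array([-0.6778,  0.2141, -0.0217]), 'ft_torque': array([-0.0288, -0.0736,  0.0142]), 'finger_gap': 1.0001725637926955}
side 535.5460073659794 [0.8821 1.2587 1.0218]
top 433.03010695769916 [0.3866 0.078  1.0634]
wrist 298.2218509035482 [ 0.2733 -0.568   0.3741]
side rack [(array([241.9, 220.3]), 0.79), (array([306.5, 294.1]), 0.24)]
side slot []
side tag []
side tag_fin [(array([244.3, 198.5]), 0.59), (array([241.6, 220.4]), 0.48)]
side tag_eye [(array([229. , 201.1]), 0.58)]
side spanner [(array([358.9, 331.1]), 0.92), (array([323. , 280.7]), 0.75), (array([347.2, 235.1]), 0.67)]
side spanner_eye [(array([308.9, 292.9]), 0.93), (array([371. , 225.7]), 0.69), (array([352.6, 359.6]), 0.62)]
side spanner_grip [(array([348.4, 229.3]), 0.68), (array([325.7, 276.7]), 0.64)]
side tray [(array([279.9, 167.8]), 0.84)]
side key [(array([233.8, 184.1]), 0.57)]
top rack [(array([307. , 178.8]), 0.98)]
top slot [(array([291.5, 153.1]), 0.26)]
top tag [(array([288.8, 165.6]), 0.87)]
top tag_fin [(array([290.2, 173.2]), 0.6)]
top tag_eye [(array([288.8, 149.4]), 0.8), (array([168.5, 240.8]), 0.35)]
top spanner [(array([169.3, 239.2]), 0.94), (array([ 99. , 243.5]), 0.72), (array([240.3, 297.4]), 0.67)]
top spanner_eye [(array([ 66. , 228.1]), 0.92), (array([164.5, 214.6]), 0.72), (array([242.8, 331.5]), 0.7), (array([287.2, 172.9]), 0.47)]
top spanner_grip [(array([169.5, 239.4]), 0.82), (array([ 92.3, 240.7]), 0.65), (array([241.7, 294.7]), 0.64)]
top tray [(array([415.4, 262.7]), 0.73)]
top key [(array([331.3, 174.6]), 0.95)]
```

View pics/top0.png

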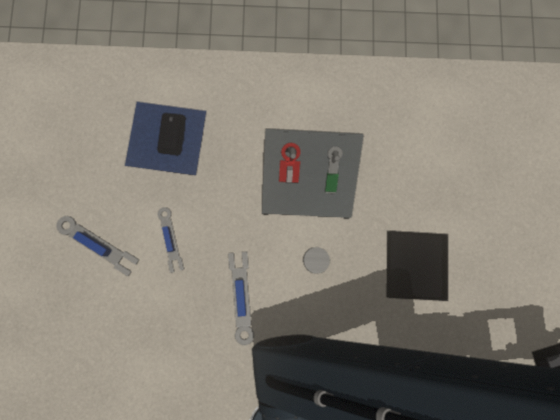

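View pics/side0.png

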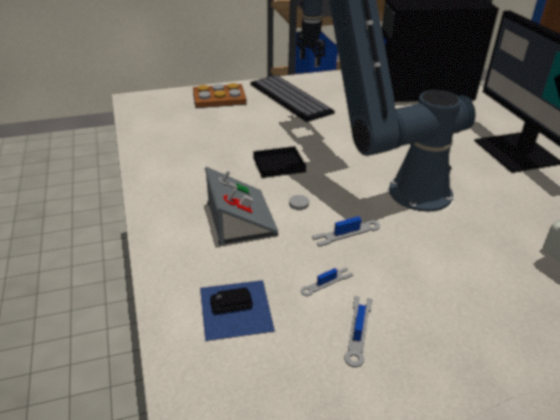

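```bash
python3 - <<'E'
from h import *
np.set_printoptions(precision=4,suppress=True)
print('xaxis img dir', proj('top',[[.4,0,0],[.5,0,0],[.4,.1,0]]))
for n,px,z in[('grA',(169.5,239.4),.024),('eyeA',(164.5,214.6),0.006),('grB',(92.3,240.7),.024),('eyeB',(66,228),0.006),('grC',(241.7,294.7),.024),('eyeC',(242.8,331.5),0.006),('tray',(415.4,262.7),0.0),('rack',(307,178.8),0)]:
    print(n,onz('top',px,z))
for a,b,c in[('tag_fin',(244.3,198.5),(290.2,173.2)),('tag_eye',(229,201.1),(288.8,149.4)),('tray',(279.9,167.8),(415.4,262.7)),('grA',(325.7,276.7),(169.5,239.4)),('grC',(348.4,229.3),(241.7,294.7))]:
    print(a,tri([ray('side',b),ray('top',c)]))
for l in('spanner','rack','tag','tray'):
  for d in cams.regions_of(l,'top')[:4]:
    p=d['pixels'].astype(np.uint8); c=max(cv2.findContours(p,0,2)[0],key=cv2.contourArea)
    r=cv2.minAreaRect(c); print(l,d['score'],d['rect'],r)
    q=cv2.boxPoints(r); w=[onz('top',x,.004) for x in q]; print('  dims',np.linalg.norm(w[0]-w[1]),np.linalg.norm(w[1]-w[2]))
E
```

```text
xaxis img dir [[295.6023 263.809 ]
 [296.3993 223.0157]
 [254.5834 262.7021]]
grA [0.4494 0.3039 0.024 ]
eyeA [0.5106 0.3237 0.006 ]
grB [0.4411 0.4857 0.024 ]
eyeB [0.4709 0.5583 0.006 ]
grC [0.3243 0.1273 0.024 ]
eyeC [0.2378 0.1224 0.006 ]
tray [ 0.4106 -0.2947  0.    ]
rack [ 0.6122 -0.0245  0.    ]
tag_fin [0.6025 0.0235 0.1079]
tag_eye [0.6525 0.0296 0.1138]
tray [ 0.4045 -0.2969 -0.0151]
grA [0.4505 0.3052 0.0168]
grC [0.3185 0.13   0.0141]
spanner 0.88 [158.0, 207.3, 182.6, 269.2] ((169.4117889404297, 239.1470947265625), (63.54433059692383, 14.794672966003418), 75.96376037597656)
  dims 0.03581269675368355 0.15570874515368252
spanner 0.85 [59.1, 215.1, 140.5, 276.5] ((95.70347595214844, 243.93115234375), (89.30311584472656, 20.104890823364258), 31.504268646240234)
  dims 0.04746764203399217 0.22007507540661195
spanner 0.72 [230.3, 252.9, 260.4, 343.8] ((241.44139099121094, 297.79656982421875), (93.01094055175781, 21.010507583618164), 85.2363510131836)
  dims 0.05092538607437473 0.2190289491849183
spanner 0.29 [158.2, 113.4, 186.1, 154.4] ((171.48036193847656, 133.3973846435547), (24.18596076965332, 41.36724090576172), 7.594643592834473)
  dims 0.10737118250546802 0.061175289001861956
rack 0.68 [263.8, 127.1, 364.8, 220.1] ((311.8890686035156, 172.71945190429688), (99.02629852294922, 87.24101257324219), 2.862405300140381)
  dims 0.22304784061286886 0.25229523143122123
tag 0.88 [282.3, 143.3, 301.6, 183.6] ((290.0, 161.5), (20.0, 39.0), 0.0)
  dims 0.10038512310673914 0.0506313663848143
tray 0.69 [385.5, 229.7, 452.1, 302.1] ((418.1543884277344, 264.9867248535156), (64.1064453125, 68.29566192626953), 2.2025980949401855)
  dims 0.16581142835280502 0.15980134958525363
tray 0.42 [324.2, 147.4, 342.6, 191.8] ((333.3938293457031, 169.09291076660156), (13.17076301574707, 46.430259704589844), 3.814074993133545)
  dims 0.11949073211964982 0.03343002229834333
```

Look-alikes (top view): spanners at (169,239) about 156 mm long, (99,243) about 220 mm and (240,297) about 219 mm. The smallest, at (169,239), is the one meant. The red tag is at (290,163), the tray at (417,265) and the block at (317,260).

```bash
cat >> h.py <<'E'
def plan(P,Rt,n):
    "n equal rows from the measured pose to TCP P, rotation Rt (ideal tracking)"
    s=manip.sense(); R0=R.from_quat(s['tool_rot']); p0=np.array(s['tcp_pos'])
    rv=(R0.inv()*Rt).as_rotvec()/n
    L=[np.round((R0*R.from_rotvec(rv*i)).inv().apply(np.array(P)-p0)/n*1000,1).tolist() for i in range(n)]
    print('n',n,'linear',L,'rot',np.round(np.degrees(rv),2).tolist(), 't',s['t'])
def tilt(yaw,a=.6):
    "tool z into the face, tool x up the slope"
    c,s=np.cos(yaw),np.sin(yaw); x=np.array([np.cos(a)*c,np.cos(a)*s,np.sin(a)]); z=np.array([np.sin(a)*c,np.sin(a)*s,-np.cos(a)])
    return R.from_matrix(np.c_[x,np.cross(z,x),z])
E
python3 - <<'E'
from h import *
np.set_printoptions(precision=4,suppress=True)
a,b=onz('top',(262,214),.0),onz('top',(352,218),.0);print(a,b,np.degrees(np.arctan2(*(b-a)[:2])))
a,b=onz('top',(266,128.5),.14),onz('top',(363,133),.14);print(a,b)
plan((.508,.0235,.28),tilt(0),19)
E
```

```text
[0.5199 0.0856 0.    ] [ 0.5166 -0.138   0.    ] -179.1392045762425
[0.693  0.0816 0.14  ] [ 0.6902 -0.1339  0.14  ]
n 19 linear [[25.8, -25.7, 1.3], [25.3, -26.1, 1.9], [24.8, -26.6, 2.6], [24.3, -27.0, 3.2], [23.7, -27.4, 3.8], [23.2, -27.8, 4.4], [22.6, -28.2, 5.0], [21.9, -28.6, 5.6], [21.3, -28.9, 6.1], [20.6, -29.3, 6.6], [19.9, -29.7, 7.1], [19.2, -30.0, 7.5], [18.5, -30.4, 8.0], [17.7, -30.7, 8.4], [17.0, -31.0, 8.8], [16.2, -31.3, 9.2], [15.4, -31.6, 9.5], [14.5, -31.9, 9.8], [13.7, -32.2, 10.1]] rot [-0.29, 1.79, 0.93] t 1.35
```

```bash
python3 - <<'E'
import cv2
im=cv2.imread('pics/top0.png');cv2.imwrite('pics/c.png',cv2.resize(im[195:350,40:270],None,fx=3,fy=3,interpolation=2))
E
```

```text
(no output)
```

View pics/c.png

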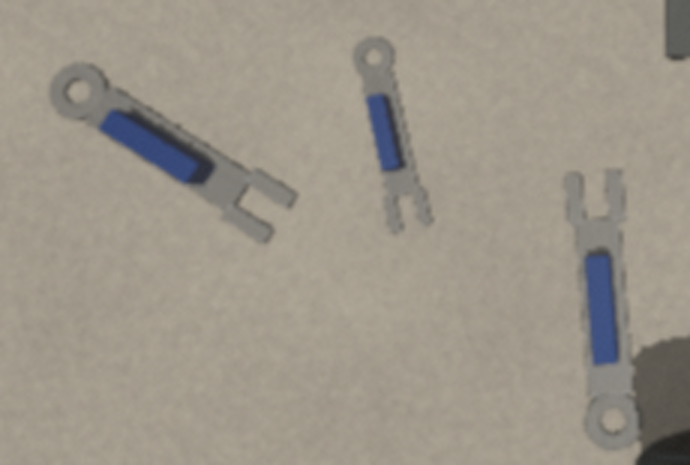

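The crop shows the middle spanner (full-picture (169,239)) is clearly the smallest, with its eye up and its handle blue. Now moving to look at the tag.

{"method": "drive_tool", "body": {
  "linear": [
    [25.8, -25.7, 1.3],
    [25.3, -26.1, 1.9],
    [24.8, -26.6, 2.6],
    [24.3, -27, 3.2],
    [23.7, -27.4, 3.8],
    [23.2, -27.8, 4.4],
    [22.6, -28.2, 5],
    [21.9, -28.6, 5.6],
    [21.3, -28.9, 6.1],
    [20.6, -29.3, 6.6],
    [19.9, -29.7, 7.1],
    [19.2, -30, 7.5],
    [18.5, -30.4, 8],
    [17.7, -30.7, 8.4],
    [17, -31, 8.8],
    [16.2, -31.3, 9.2],
    [15.4, -31.6, 9.5],
    [14.5, -31.9, 9.8],
    [13.7, -32.2, 10.1],
    [0, 0, 0]
  ],
  "rot": [
    [-0.29, 1.79, 0.93],
    [-0.29, 1.79, 0.93],
    [-0.29, 1.79, 0.93],
    [-0.29, 1.79, 0.93],
    [-0.29, 1.79, 0.93],
    [-0.29, 1.79, 0.93],
    [-0.29, 1.79, 0.93],
    [-0.29, 1.79, 0.93],
    [-0.29, 1.79, 0.93],
    [-0.29, 1.79, 0.93],
    [-0.29, 1.79, 0.93],
    [-0.29, 1.79, 0.93],
    [-0.29, 1.79, 0.93],
    [-0.29, 1.79, 0.93],
    [-0.29, 1.79, 0.93],
    [-0.29, 1.79, 0.93],
    [-0.29, 1.79, 0.93],
    [-0.29, 1.79, 0.93],
    [-0.29, 1.79, 0.93],
    [0, 0, 0]
  ],
  "hand": [85, 85, 85, 85, 85, 85, 85, 85, 85, 85, 85, 85, 85, 85, 85, 85, 85, 85, 85, 85]
}}

```text
t: 3.02
tcp_pos: [0.527, 0.0365, 0.2825]
tool_rot: [0.95, -0.01, 0.312, 0.01]
force: [-0.4, -1.0, -0.5]
finger_gap: 0.994
```

```bash
python3 - <<'E'
from h import *
np.set_printoptions(precision=4,suppress=True)
s=manip.sense();print(s['tcp_pos'],np.abs(s['qd']).max(),R.from_quat(s['tool_rot']).as_matrix())
c=cam('wrist'); save('wrist','w1.png')
Rm=R.from_quat(s['tool_rot']); M=cv2.Rodrigues(c[1])[0]
print('cam in tool',Rm.inv().apply(-M.T@c[2]-s['tcp_pos']), Rm.inv().as_matrix()@M.T)
for l in('slot','tag','tag_fin','tag_eye','key'):
    print(l,[(np.round(d['at'],1),round(d['score'],2)) for d in cams.spot_point(l,'wrist')][:3])
print(proj('wrist',[[.607,.0235,.104],[.659,.027,.111]],c))
E
```

```text
[0.527  0.0365 0.2825] 0.1362126447836741 [[ 0.805  -0.0254  0.5927]
 [-0.0134 -0.9996 -0.0247]
 [ 0.5931  0.0119 -0.8051]]
cam in tool [ 0.0825  0.0001 -0.0702] [[ 0.0005 -0.9492 -0.3146]
 [ 1.      0.0007 -0.0006]
 [ 0.0008 -0.3146  0.9492]]
slot [(array([288.7, 194.9]), 0.55)]
tag [(array([288.5, 232.6]), 0.78)]
tag_fin [(array([286.2, 252. ]), 0.92)]
tag_eye [(array([289.1, 195.1]), 0.76)]
key [(array([381.1, 245.5]), 0.75)]
[[290.7165 245.357 ]
 [285.7047 192.4056]]
```

View pics/w1.png

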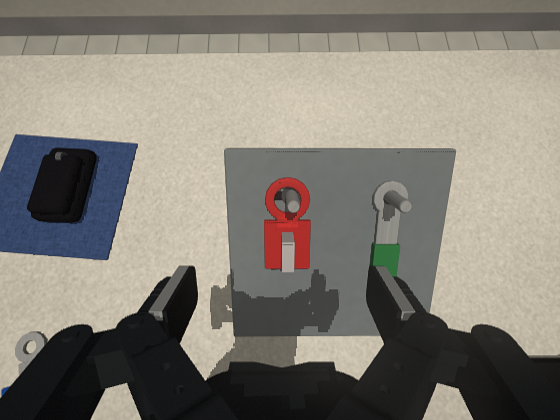

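Wrist view: the red tag's eye is at (288,200), its white fin at (287,252), the peg tip at about (294,207) and the key at (393,200). The board corners are (225,150), (455,150), (437,335) and (234,335).

```bash
cat >> h.py <<'E'
FACE=np.array([[.09,.11,.14],[.09,-.11,.14],[-.0833,-.11,.0214],[-.0833,.11,.0214]])
def rackpts(v,P): return R.from_euler('z',v[2]).apply(P)+[v[0],v[1],0]
E
python3 - <<'E'
from h import *
from scipy.optimize import least_squares
np.set_printoptions(precision=4,suppress=True)
c=cam('wrist');im=cv2.imread('pics/w1.png');g=cv2.cvtColor(im,6)
uv=np.array([[225,150],[455,150],[437,335],[234,335]],float)
f=lambda v:(proj('wrist',rackpts(v,FACE),c)-uv).ravel()
s=least_squares(f,[.605,-.025,-.014]);v=s.x;print('rack',v,s.fun)
Rr=R.from_euler('z',v[2]);n=Rr.apply([-np.sin(.6),0,np.cos(.6)]);p0=rackpts(v,FACE)[0]
def onface(px,h):
    o,d=ray('wrist',px,c);return o+d*(((p0+n*h-o)@n)/(d@n))
top=rackpts(v,FACE)[:2].mean(0)
ux=Rr.apply([np.cos(.6),0,np.sin(.6)]);uy=Rr.apply([0,1,0])
for k,px,h in[('fin',(286.2,252),.024),('eye',(289.1,195.1),0),('pegtip',(294,207),.04),('keytip',(404,206),.04),('fintop',(288,240),.034)]:
    P=onface(px,h);print(k,P,'slope below top',(P-top)@ux,'y',(P-top)@uy)
fin=onface((286.2,252),.024)
Rt=tilt(v[2]);G=fin+n*.054
print('G',G); plan(fin+n*.114,Rt,8); 
cv2.imwrite('pics/w1c.png',cv2.resize(im[150:300,220:440],None,fx=3.5,fy=3.5,interpolation=2))
E
```

```text
rack [ 0.5983 -0.0338 -0.0153] [ 0.2614  0.056   3.7215 -2.3978 -7.5754 -0.7567  2.7201  3.4727]
fin [0.5985 0.0206 0.107 ] slope below top -0.09346538947066983 y 0.054424157036739446
eye [0.6528 0.0159 0.1152] slope below top -0.04399322082340221 y 0.05051528513746948
pegtip [0.6297 0.0139 0.1478] slope below top -0.04461244975253748 y 0.04818869675479068
keytip [ 0.6278 -0.0803  0.1476] slope below top -0.04509532191689913 y -0.04601795940967716
fintop [0.6063 0.0192 0.1245] slope below top -0.0771492912783152 y 0.05310643559343486
G [0.568  0.0211 0.1516]
n 8 linear [[-5.2, 0.9, 8.9], [-5.1, 0.9, 8.9], [-5.1, 0.9, 8.9], [-5.1, 0.9, 8.9], [-5.0, 0.9, 8.9], [-5.0, 1.0, 9.0], [-4.9, 1.0, 9.0], [-4.9, 1.0, 9.0]] rot [0.16, -0.24, -0.06] t 3.3167
```

```bash
cat >> h.py <<'E'
def wcam(pos,Rm):
    "wrist camera model for a TCP pose, from the current hand-eye"
    K,r,t=cam('wrist'); s=manip.sense(); M=R.from_rotvec(r); R0=R.from_quat(s['tool_rot'])
    off=R0.inv().apply(M.inv().apply(-t)-s['tcp_pos']); Mn=(R0.inv()*M.inv()); Mw=(Rm*Mn).inv()
    return K,Mw.as_rotvec(),-Mw.apply(pos+Rm.apply(off))
E
python3 - <<'E'
from h import *
from scipy.optimize import least_squares
np.set_printoptions(precision=4,suppress=True)
s0=manip.sense();print(s0['tcp_pos'])
c=wcam(np.array([.527,.0365,.2825]),R.from_matrix([[ 0.805,-0.0254,0.5927],[-0.0134,-0.9996,-0.0247],[0.5931,0.0119,-0.8051]]))
uv=np.array([[225,150],[455,150],[437,335],[234,335]],float)
f=lambda v:(proj('wrist',rackpts(v,FACE),c)-uv).ravel()
s=least_squares(f,[.605,-.025,-.014]);v=s.x;print('rack',v,s.fun)
Rr=R.from_euler('z',v[2]);n=Rr.apply([-np.sin(.6),0,np.cos(.6)]);p0=rackpts(v,FACE)[0]
def onface(px,h):
    o,d=ray('wrist',px,c);return o+d*(((p0+n*h-o)@n)/(d@n))
top=rackpts(v,FACE)[:2].mean(0)
ux=Rr.apply([np.cos(.6),0,np.sin(.6)]);uy=Rr.apply([0,1,0])
for k,px,h in[('fin',(286.2,252),.024),('eye',(289.1,195.1),0),('pegtip',(294,207),.04),('keytip',(404,206),.04)]:
    P=onface(px,h);print(k,P,'slope below top',(P-top)@ux,'y',(P-top)@uy)
fin=onface((286.2,252),.024)
plan(fin+n*.114,tilt(v[2]),8)
E
```

```text
[0.5257 0.0299 0.2827]
rack [ 0.6005 -0.0261 -0.0061] [ 0.1616 -0.0378  3.7426 -2.5298 -7.4086 -0.5911  2.6594  3.4978]
fin [0.6001 0.0282 0.107 ] slope below top -0.0935581380262342 y 0.05430912433105992
eye [0.6545 0.024  0.1151] slope below top -0.04408404269310751 y 0.050418492169368806
pegtip [0.6313 0.0217 0.1477] slope below top -0.044752866659001335 y 0.048034998884542296
keytip [ 0.6303 -0.0724  0.1475] slope below top -0.04522364072664031 y -0.0461067850674335
n 8 linear [[-5.0, -0.0, 9.0], [-5.0, 0.0, 9.0], [-5.0, 0.0, 9.0], [-4.9, 0.0, 9.0], [-4.9, 0.1, 9.1], [-4.8, 0.1, 9.1], [-4.8, 0.1, 9.1], [-4.8, 0.1, 9.1]] rot [0.2, -0.24, -0.12] t 3.3167
```

View pics/w1c.png

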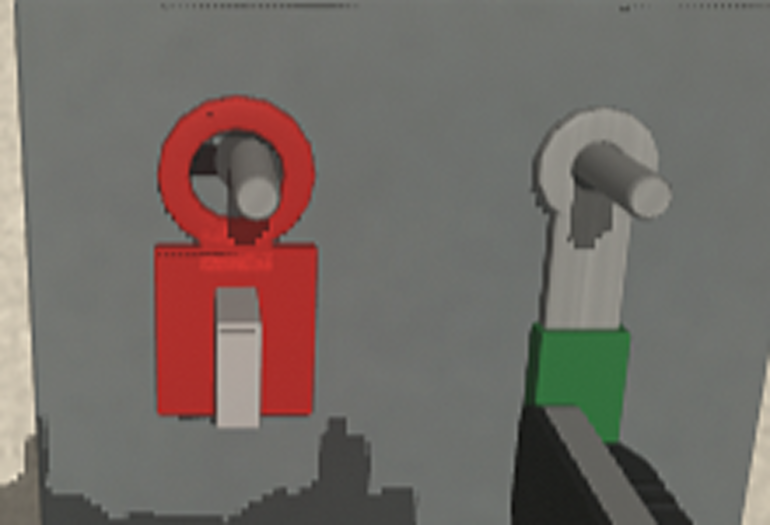

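{"method": "drive_tool", "body": {
  "linear": [
    [-5, 0, 9],
    [-5, 0, 9],
    [-5, 0, 9],
    [-5, 0, 9],
    [-5, 0, 9],
    [-5, 0, 9],
    [-5, 0, 9],
    [-5, 0, 9],
    [0, 0, 0],
    [0, 0, 0]
  ],
  "rot": [
    [0.2, -0.24, -0.1],
    [0.2, -0.24, -0.1],
    [0.2, -0.24, -0.1],
    [0.2, -0.24, -0.1],
    [0.2, -0.24, -0.1],
    [0.2, -0.24, -0.1],
    [0.2, -0.24, -0.1],
    [0.2, -0.24, -0.1],
    [0, 0, 0],
    [0, 0, 0]
  ],
  "hand": [60, 60, 60, 60, 60, 60, 60, 60, 60, 60]
}}

```text
t: 4.15
tcp_pos: [0.5343, 0.0116, 0.2123]
tool_rot: [0.954, -0.019, 0.3, 0.007]
force: [-0.1, -0.2, -0.2]
finger_gap: 0.706
```

```bash
python3 - <<'E'
from h import *
np.set_printoptions(precision=4,suppress=True)
s=manip.sense();Rm=R.from_quat(s['tool_rot']);c=cam('wrist');im=save('wrist','w2.png')
print(s['tcp_pos'],np.abs(s['qd']).max(),np.degrees((Rm.inv()*tilt(-.01)).as_rotvec()))
hsv=cv2.cvtColor(im,cv2.COLOR_RGB2HSV)
for l in('tag_fin','tag_eye','slot'):
    print(l,[(np.round(d['at'],1),round(d['score'],2)) for d in cams.spot_point(l,'wrist')][:3])
# predicted
n=tilt(-.01).apply([0,0,-1])
fin=np.array([.6001,.027,.107])
print(proj('wrist',[fin,[.6313,.0217,.1477]],c)); 
plan(fin+n*.059,tilt(-.01),6)
E
```

```text
[0.5343 0.0116 0.2123] 0.03785422932641702 [ 1.1254 -0.5002 -1.345 ]
tag_fin [(array([255.9, 243.6]), 0.88)]
tag_eye [(array([255. , 171.7]), 0.76)]
slot [(array([257. , 169.1]), 0.5)]
[[255.8898 242.0878]
 [258.4799 179.3159]]
n 6 linear [[-1.1, -2.7, 10.9], [-1.1, -2.6, 10.9], [-1.1, -2.6, 10.9], [-1.0, -2.6, 10.9], [-1.0, -2.5, 10.9], [-1.0, -2.5, 10.9]] rot [0.18, -0.1, -0.2] t 4.35
```

View pics/w2.png

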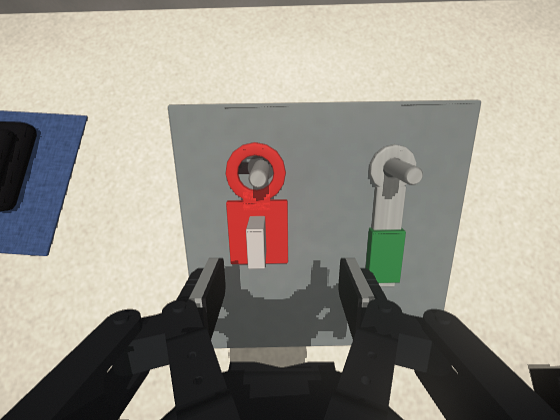

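Wrist view: fin at (256,243), peg tip at (258,180). Both match the predictions. The hand is 15 mm off laterally, so I correct that first and then go down.

{"method": "drive_tool", "body": {
  "linear": [
    [-2, -5, 0],
    [-2, -5, 0],
    [-1, -5, 5],
    [0, 0, 10],
    [0, 0, 10],
    [0, 0, 10],
    [0, 0, 10],
    [0, 0, 0],
    [0, 0, 0]
  ],
  "rot": [
    [0.2, -0.1, -0.3],
    [0.2, -0.1, -0.3],
    [0.2, -0.1, -0.3],
    [0.2, -0.1, -0.2],
    [0.2, -0.1, -0.2],
    [0, 0, 0],
    [0, 0, 0],
    [0, 0, 0],
    [0, 0, 0]
  ],
  "hand": [50, 50, 50, 50, 50, 50, 50, 50, 50]
}}

```text
t: 5.1
tcp_pos: [0.5584, 0.0289, 0.1781]
tool_rot: [0.953, -0.001, 0.301, 0.003]
force: [0.0, -0.0, 0.4]
finger_gap: 0.584
```

```bash
python3 - <<'E'
from h import *
s=manip.sense();print(s['tcp_pos'],np.abs(s['qd']).max())
n=tilt(-.01).apply([0,0,-1]);plan(np.array([.6001,.027,.107])+n*.059,tilt(-.01),1)
E
```

```text
[0.55840976 0.02886867 0.17809505] 0.009215122575099969
n 1 linear [[-6.0, 1.4, 23.2]] rot [0.04, -0.71, 0.46] t 5.1
```

{"method": "drive_tool", "body": {
  "linear": [
    [-3, 0.5, 8],
    [-3, 0.5, 8],
    [-1, 0.5, 7],
    [0, 0, 2],
    [0, 0, 0],
    [0, 0, 0],
    [0, 0, 0],
    [0, 0, 0],
    [0, 0, 0],
    [0, 0, 0],
    [0, 0, 0],
    [0, 0, 0]
  ],
  "rot": [
    [0, -0.3, 0.2],
    [0, -0.3, 0.2],
    [0, -0.2, 0.2],
    [0, 0, 0],
    [0, 0, 0],
    [0, 0, 0],
    [0, 0, 0],
    [0, 0, 0],
    [0, 0, 0],
    [0, 0, 0],
    [0, 0, 0],
    [0, 0, 0]
  ],
  "hand": [50, 50, 50, 50, 50, 0, 0, 0, 0, 0, 0, 0],
  "force": 40
}}

```text
t: 6.1
tcp_pos: [0.5662, 0.028, 0.1579]
tool_rot: [0.955, -0.005, 0.297, 0.002]
force: [-0.0, -0.1, -0.5]
finger_gap: 0.132
```

```bash
python3 - <<'E'
from h import *
s=manip.sense();print(s)
n=tilt(-.01).apply([0,0,-1]);plan(np.array([.6001,.027,.107])+n*.059,tilt(-.01),1)
E
```

```text
{'t': 6.1, 'q': array([-0.18831569,  0.64535629,  2.03500422,  2.49645641,  0.16795018,
       -1.0795914 ]), 'qd': array([-6.47015535e-05, -1.83259776e-03,  1.28640319e-03, -1.61739359e-03,
       -6.68483417e-04,  1.76147059e-03]), 'tau': array([ 7.63382006e-03, -3.77836311e+01, -6.06990963e+00,  1.62113872e-01,
        1.81125183e+00,  1.51697004e-04]), 'tcp_pos': array([0.56621494, 0.0280229 , 0.15785739]), 'tool_rot': array([ 0.95483333, -0.00488717,  0.29709784,  0.00151451]), 'force': array([-0.00075222, -0.10803254, -0.45173814]), 'ft_torque': array([ 0.03038513,  0.31737067, -0.01270164]), 'finger_gap': 0.13192390116618452}
n 1 linear [[-0.7, 0.7, 2.1]] rot [0.01, -0.19, -0.01] t 6.1
```

{"method": "drive_tool", "body": {
  "linear": [
    [0, 0, -4],
    [0, 0, -8],
    [0, 0, -10],
    [0, 0, -12],
    [0, 0, -12],
    [0, 0, -12],
    [0, 0, -12],
    [0, 0, 0]
  ],
  "rot": [
    [0, 0, 0],
    [0, 0, 0],
    [0, 0, 0],
    [0, 0, 0],
    [0, 0, 0],
    [0, 0, 0],
    [0, 0, 0],
    [0, 0, 0]
  ],
  "hand": [0, 0, 0, 0, 0, 0, 0, 0]
}}

```text
t: 6.77
tcp_pos: [0.5236, 0.0285, 0.2175]
tool_rot: [0.955, -0.005, 0.296, 0.002]
force: [0.3, 0.4, -0.5]
finger_gap: 0.136
```

```bash
python3 - <<'E'
from h import *
np.set_printoptions(precision=4,suppress=True)
s=manip.sense();print(s['tcp_pos'],s['q'],s['finger_gap'],s['force'])
c=cam('wrist');save('wrist','w3.png')
plan((.386,-.296,.22),tilt(0,0),14)
# tray from top: corners
for d in cams.regions_of('tray','top')[:0]: pass
im=save('top','t3.png')
for l in('tray',):
  d=cams.regions_of(l,'top')[0]; cc=max(cv2.findContours(d['pixels'].astype(np.uint8),0,2)[0],key=cv2.contourArea)
  r=cv2.minAreaRect(cc);print(d['score'],r,onz('top',r[0],.02)); 
E
```

```text
[0.5236 0.0285 0.2175] [-0.2077  0.4817  2.1039  1.8811  0.1166 -0.4756] 0.13579928873647193 [ 0.34    0.3533 -0.4967]
n 14 linear [[-7.8, 23.3, -5.6], [-8.1, 23.3, -5.3], [-8.3, 23.3, -4.9], [-8.5, 23.3, -4.6], [-8.7, 23.2, -4.2], [-8.9, 23.2, -3.8], [-9.1, 23.2, -3.5], [-9.2, 23.2, -3.1], [-9.4, 23.2, -2.7], [-9.5, 23.2, -2.3], [-9.6, 23.2, -1.9], [-9.7, 23.2, -1.5], [-9.8, 23.2, -1.0], [-9.8, 23.2, -0.6]] rot [0.01, -2.46, -0.04] t 6.8167
0.67 ((417.5, 265.0), (70.0, 61.0), 90.0) [ 0.4048 -0.2927  0.02  ]
```

View pics/w3.png

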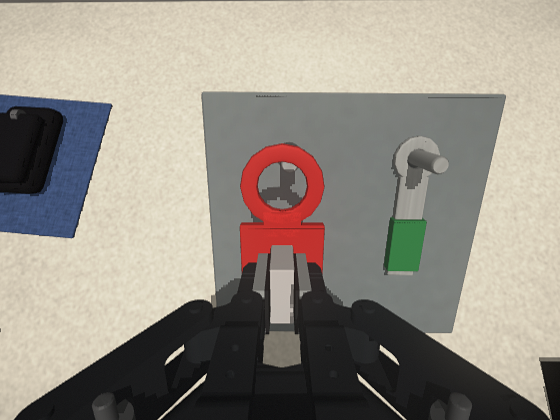

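The tag is held and clear of the peg (its eye at (283,185), the peg behind it). Carrying it to the tray.

{"method": "drive_tool", "body": {
  "linear": [
    [-8, 20, -6],
    [-8, 23, -5],
    [-8, 23, -5],
    [-8.5, 23, -4.6],
    [-8.7, 23, -4.2],
    [-9, 23, -3.8],
    [-9, 23, -3.5],
    [-9, 23, -3],
    [-9.4, 23, -2.7],
    [-9.5, 23, -2.3],
    [-9.6, 23, -2],
    [-9.7, 23, -1.5],
    [-9.8, 23, -1],
    [-9.8, 20, -0.6],
    [0, 0, 0],
    [0, 0, 0]
  ],
  "rot": [
    [0, -2.46, 0],
    [0, -2.46, 0],
    [0, -2.46, 0],
    [0, -2.46, 0],
    [0, -2.46, 0],
    [0, -2.46, 0],
    [0, -2.46, 0],
    [0, -2.46, 0],
    [0, -2.46, 0],
    [0, -2.46, 0],
    [0, -2.46, 0],
    [0, -2.46, 0],
    [0, -2.46, 0],
    [0, -2.46, 0],
    [0, 0, 0],
    [0, 0, 0]
  ],
  "hand": [0, 0, 0, 0, 0, 0, 0, 0, 0, 0, 0, 0, 0, 0, 0, 0]
}}

```text
t: 8.3
tcp_pos: [0.4121, -0.2469, 0.1956]
tool_rot: [0.999, -0.002, 0.039, -0.014]
force: [-0.6, 0.1, -0.9]
finger_gap: 0.13
```

```bash
python3 - <<'E'
from h import *
np.set_printoptions(precision=4,suppress=True)
s=manip.sense();print(s['tcp_pos'],s['q'],s['finger_gap'],s['force'],np.abs(s['qd']).max())
plan((.386,-.295,.13),tilt(0,0),6)
E
```

```text
[ 0.4121 -0.2469  0.1956] [-0.8091  0.504   1.92    0.1182  0.6874  0.6755] 0.12951833840451238 [-0.6023  0.0511 -0.9469] 0.034825586308356624
n 6 linear [[-5.1, 8.3, 10.3], [-5.0, 8.3, 10.4], [-4.9, 8.2, 10.5], [-4.7, 8.2, 10.6], [-4.6, 8.1, 10.7], [-4.5, 8.1, 10.8]] rot [-0.26, -0.74, -0.04] t 8.3
```

{"method": "drive_tool", "body": {
  "linear": [
    [-5, 8, 10],
    [-5, 8, 10],
    [-5, 8, 10],
    [-5, 8, 10],
    [-5, 8, 10],
    [-5, 8, 10],
    [0, 0, 0],
    [0, 0, 0]
  ],
  "rot": [
    [-0.3, -0.74, 0],
    [-0.3, -0.74, 0],
    [-0.3, -0.74, 0],
    [-0.3, -0.74, 0],
    [-0.3, -0.74, 0],
    [-0.3, -0.74, 0],
    [0, 0, 0],
    [0, 0, 0]
  ],
  "hand": [0, 0, 0, 0, 0, 0, 0, 0]
}}

```text
t: 8.97
tcp_pos: [0.3817, -0.2937, 0.1236]
tool_rot: [1.0, 0.0, -0.005, -0.001]
force: [-0.6, 0.2, -0.5]
finger_gap: 0.128
```

```bash
python3 - <<'E'
from h import *
np.set_printoptions(precision=4,suppress=True)
s=manip.sense();print(s['tcp_pos'],s['finger_gap'],s['force'],np.abs(s['qd']).max())
plan((.386,-.295,.092),tilt(0,0),5)
E
```

```text
[ 0.3817 -0.2937  0.1236] 0.12792590838587214 [-0.6159  0.1919 -0.5273] 0.039771257465985574
n 5 linear [[0.9, 0.3, 6.3], [0.9, 0.3, 6.3], [0.9, 0.3, 6.3], [0.9, 0.3, 6.3], [0.9, 0.3, 6.3]] rot [-0.03, 0.12, 0.0] t 8.9667
```

{"method": "drive_tool", "body": {
  "linear": [
    [1, 0, 7],
    [1, 0, 7],
    [1, 0, 7],
    [1, 0, 6],
    [0, 0, 4],
    [0, 0, 0],
    [0, 0, 0]
  ],
  "rot": [
    [0, 0, 0],
    [0, 0, 0],
    [0, 0, 0],
    [0, 0, 0],
    [0, 0, 0],
    [0, 0, 0],
    [0, 0, 0]
  ],
  "hand": [0, 0, 0, 0, 0, 0, 0]
}}

```text
t: 9.55
tcp_pos: [0.3864, -0.2925, 0.0896]
tool_rot: [1.0, 0.001, -0.005, -0.001]
force: [-1.3, -0.7, 1.5]
finger_gap: 0.13
```

{"method": "drive_tool", "body": {
  "linear": [
    [0, 0, 0],
    [0, 0, 0],
    [0, 0, 0],
    [0, 0, 0],
    [0, 0, -10],
    [0, 0, -25],
    [0, 0, -35],
    [3, 0, -40],
    [10, -10, -35],
    [5, -25, -10],
    [2, -35, 0],
    [0, -40, 0],
    [0, -40, 0],
    [0, -40, 0],
    [0, -40, 0],
    [0, -40, 0],
    [0, -40, 0],
    [0, -40, 0],
    [0, -40, 0],
    [0, -40, 0]
  ],
  "rot": [
    [0, 0, 0],
    [0, 0, 0],
    [0, 0, 0],
    [0, 0, 0],
    [0, 0, 0],
    [0, 0, 0],
    [0, 0, 0],
    [0, 0, 0],
    [0, 0, 0],
    [0, 0, 0],
    [0, 0, 0],
    [0, 0, 0],
    [0, 0, 0],
    [0, 0, 0],
    [0, 0, 0],
    [0, 0, 0],
    [0, 0, 0],
    [0, 0, 0],
    [0, 0, 0],
    [0, 0, 0]
  ],
  "hand": [35, 35, 35, 35, 35, 35, 35, 50, 50, 50, 50, 50, 50, 50, 50, 50, 50, 50, 50, 50]
}}

```text
t: 11.22
tcp_pos: [0.4128, 0.1435, 0.2647]
tool_rot: [1.0, -0.008, 0.009, 0.007]
force: [0.8, 0.1, 0.4]
finger_gap: 0.585
```

```bash
python3 - <<'E'
from h import *
np.set_printoptions(precision=4,suppress=True)
s=manip.sense();print(s['tcp_pos'],s['finger_gap'],s['q'],np.abs(s['qd']).max())
plan((.445,.300,.23),tilt(.28,0),10)
E
```

```text
[0.4128 0.1435 0.2647] 0.5854985660262025 [ 0.0859  0.3373  1.9366 -0.0204  0.8503  1.6869] 1.211294055319347
n 10 linear [[2.9, -15.7, 3.3], [3.4, -15.7, 3.3], [3.8, -15.5, 3.4], [4.3, -15.4, 3.4], [4.8, -15.3, 3.4], [5.2, -15.1, 3.4], [5.7, -15.0, 3.4], [6.1, -14.8, 3.4], [6.6, -14.6, 3.4], [7.0, -14.4, 3.5]] rot [0.09, -0.1, -1.7] t 11.2167
```

{"method": "drive_tool", "body": {
  "linear": [
    [3, -16, 3],
    [3, -16, 3],
    [4, -15, 3],
    [4, -15, 3],
    [5, -15, 3],
    [5, -15, 3],
    [6, -15, 3],
    [6, -12, 3],
    [6, -8, 3],
    [6, 0, 3],
    [0, 0, 0],
    [0, 0, 0]
  ],
  "rot": [
    [0, 0, -1.7],
    [0, 0, -1.7],
    [0, 0, -1.7],
    [0, 0, -1.7],
    [0, 0, -1.7],
    [0, 0, -1.7],
    [0, 0, -1.7],
    [0, 0, -1.7],
    [0, 0, -1.7],
    [0, 0, -1.7],
    [0, 0, 0],
    [0, 0, 0]
  ],
  "hand": [50, 50, 50, 50, 50, 50, 50, 50, 50, 50, 50, 50]
}}

```text
t: 12.22
tcp_pos: [0.4435, 0.2925, 0.2419]
tool_rot: [0.988, 0.155, 0.013, 0.007]
force: [-0.6, 0.1, 1.0]
finger_gap: 0.582
```

```bash
python3 - <<'E'
from h import *
np.set_printoptions(precision=4,suppress=True)
s=manip.sense();c=cam('wrist');im=save('wrist','w4.png');print(s['tcp_pos'],np.abs(s['qd']).max(), R.from_quat(s['tool_rot']).as_matrix()[:,0])
P={}
for l,z in(('spanner_eye',0.003),('spanner_grip',.024),('spanner',0)):
    for d in cams.spot_point(l,'wrist')[:3]: print(l,np.round(d['at'],1),round(d['score'],2),onz('wrist',d['at'],z,c))
hsv=cv2.cvtColor(im,cv2.COLOR_RGB2HSV); m=cv2.inRange(hsv,(100,100,50),(130,255,255))
cs=[k for k in cv2.findContours(m,0,2)[0] if cv2.contourArea(k)>100]
for k in cs: r=cv2.minAreaRect(k);print('blue',r,onz('wrist',r[0],.03,c),[onz('wrist',q,.036,c)[:2] for q in cv2.boxPoints(r)])
t=cams.snapshot('top')
for d in cams.spot_point('tag','top')[:3]: print('tag',d['at'],d['score'],onz('top',d['at'],.005))
cv2.imwrite('pics/w4t.png',np.vstack([im[100:420],t[200:330]])[:,:,::-1])
E
```

```text
[0.4435 0.2925 0.2419] 0.011650474748617275 [0.9513 0.3073 0.0241]
spanner_eye [22.6 78.9] 0.62 [0.4793 0.5581 0.003 ]
spanner_eye [266.2 120.9] 0.6 [0.5139 0.3265 0.003 ]
spanner_grip [ 78.2 152. ] 0.65 [0.4321 0.4877 0.024 ]
spanner_grip [260.6 187.1] 0.64 [0.4521 0.3127 0.024 ]
spanner [266.2 182.2] 0.81 [0.4535 0.3081 0.    ]
spanner [ 98.3 148.6] 0.68 [0.4347 0.4827 0.    ]
blue ((264.0, 188.5), (14.0, 63.0), 0.0) [0.4532 0.3092 0.03  ] [array([0.422 , 0.3067]), array([0.4812, 0.3243]), array([0.4852, 0.312 ]), array([0.4262, 0.2935])]
blue ((74.29656219482422, 148.0413818359375), (114.76886749267578, 40.027923583984375), 41.6335334777832) [0.4365 0.4881 0.03  ] [array([0.4437, 0.5337]), array([0.4762, 0.5139]), array([0.4326, 0.4327]), array([0.3961, 0.4519])]
blue ((346.0, 5.5), (11.0, 46.0), 90.0) [0.6225 0.2898 0.03  ] [array([0.6181, 0.3095]), array([0.6298, 0.2741]), array([0.6226, 0.2711]), array([0.6109, 0.3068])]
tag [413.1, 270.0] 0.9 [ 0.3926 -0.287   0.005 ]
```

View pics/w4t.png

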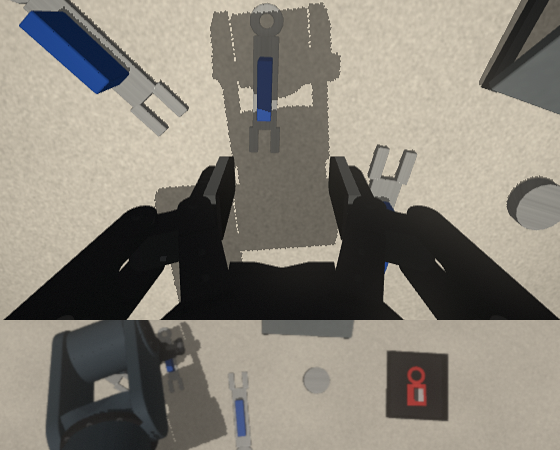

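The tag (413,270 in the top view) lies inside the tray. The spanner is under the hand, with its eye at (266,121) and handle at (264,188). Descending on it.

```bash
python3 - <<'E'
from h import *
plan((.4534,.309,.112),tilt(.297,0),10)
E
```

```text
n 10 linear [[1.1, -1.5, 13.0], [1.2, -1.5, 13.0], [1.2, -1.5, 13.0], [1.2, -1.5, 13.0], [1.3, -1.4, 13.0], [1.3, -1.4, 13.0], [1.3, -1.4, 13.0], [1.4, -1.4, 13.0], [1.4, -1.4, 13.0], [1.4, -1.3, 13.0]] rot [0.1, -0.14, 0.08] t 12.5167
```

{"method": "drive_tool", "body": {
  "linear": [
    [1.2, -1.5, 13],
    [1.2, -1.5, 13],
    [1.2, -1.5, 13],
    [1.2, -1.5, 13],
    [1.2, -1.5, 13],
    [1.2, -1.5, 13],
    [1.2, -1.5, 13],
    [1.2, -1.5, 13],
    [1.2, -1.5, 13],
    [0, 0, 5],
    [0, 0, 0],
    [0, 0, 0]
  ],
  "rot": [
    [0.1, -0.14, 0.1],
    [0.1, -0.14, 0.1],
    [0.1, -0.14, 0.1],
    [0.1, -0.14, 0.1],
    [0.1, -0.14, 0.1],
    [0.1, -0.14, 0.1],
    [0.1, -0.14, 0.1],
    [0.1, -0.14, 0.1],
    [0, 0, 0],
    [0, 0, 0],
    [0, 0, 0],
    [0, 0, 0]
  ],
  "hand": [50, 50, 50, 50, 50, 50, 50, 50, 50, 50, 50, 50]
}}

```text
t: 13.52
tcp_pos: [0.454, 0.307, 0.1153]
tool_rot: [0.989, 0.146, 0.004, 0.001]
force: [0.2, -0.3, -0.0]
finger_gap: 0.583
```

```bash
python3 - <<'E'
from h import *
np.set_printoptions(precision=4,suppress=True)
s=manip.sense();c=cam('wrist');im=save('wrist','w5.png');print(s['tcp_pos'],np.abs(s['qd']).max())
for l,z in(('spanner_eye',0.003),('spanner_grip',.024),('spanner',0)):
    for d in cams.spot_point(l,'wrist')[:3]: print(l,np.round(d['at'],1),round(d['score'],2),onz('wrist',d['at'],z,c))
hsv=cv2.cvtColor(im,cv2.COLOR_RGB2HSV); m=cv2.inRange(hsv,(100,100,30),(130,255,255))
cs=[k for k in cv2.findContours(m,0,2)[0] if cv2.contourArea(k)>100]
for k in cs: r=cv2.minAreaRect(k);print('blue',r,onz('wrist',r[0],.036,c),[onz('wrist',q,.036,c)[:2] for q in cv2.boxPoints(r)])
plan((.4534,.309,.082),tilt(.297,0),4)
E
```

```text
[0.454  0.307  0.1153] 0.012543022230158478
spanner_eye [280.7 146. ] 0.76 [0.5137 0.3248 0.003 ]
spanner_eye [276.6 240.1] 0.59 [0.4534 0.3095 0.003 ]
spanner_grip [273.4 258.4] 0.61 [0.4503 0.3103 0.024 ]
spanner [278.6 243.6] 0.63 [0.4501 0.3071 0.    ]
spanner [  8.1 195. ] 0.58 [0.4326 0.4845 0.    ]
blue ((276.9999694824219, 257.5), (23.999996185302734, 106.99998474121094), 0.0) [0.4574 0.31   0.036 ] [array([0.4214, 0.3068]), array([0.4857, 0.325 ]), array([0.4893, 0.3129]), array([0.4255, 0.2931])]
blue ((29.5, 230.0), (90.0, 59.0), 90.0) [0.4347 0.4433 0.036 ] [array([0.4561, 0.4589]), array([0.4649, 0.4298]), array([0.411 , 0.4261]), array([0.4014, 0.4583])]
n 4 linear [[-0.2, -0.5, 8.6], [-0.2, -0.5, 8.6], [-0.1, -0.5, 8.6], [-0.1, -0.5, 8.6]] rot [0.03, -0.15, -0.07] t 13.7167
```

{"method": "drive_tool", "body": {
  "linear": [
    [-0.5, -0.5, 9],
    [-0.5, -0.5, 9],
    [-0.5, -0.5, 9],
    [-0.5, 0, 6],
    [0, 0, 2],
    [0, 0, 0],
    [0, 0, 0],
    [0, 0, 0],
    [0, 0, 0],
    [0, 0, 0],
    [0, 0, 0],
    [0, 0, 0],
    [0, 0, 0]
  ],
  "rot": [
    [0, -0.1, 0],
    [0, -0.1, 0],
    [0, -0.1, 0],
    [0, -0.1, 0],
    [0, 0, 0],
    [0, 0, 0],
    [0, 0, 0],
    [0, 0, 0],
    [0, 0, 0],
    [0, 0, 0],
    [0, 0, 0],
    [0, 0, 0],
    [0, 0, 0]
  ],
  "hand": [50, 50, 50, 50, 50, 50, 0, 0, 0, 0, 0, 0, 0],
  "force": 80
}}

```text
t: 14.8
tcp_pos: [0.4531, 0.3089, 0.0798]
tool_rot: [0.989, 0.145, 0.004, 0.0]
force: [0.2, -0.3, -1.7]
finger_gap: 0.145
```

```bash
python3 - <<'E'
from h import *
np.set_printoptions(precision=4,suppress=True)
s=manip.sense();print(s['tcp_pos'],s['finger_gap'],s['force'],s['ft_torque'],R.from_quat(s['tool_rot']).as_matrix())
E
```

```text
[0.4531 0.3089 0.0798] 0.14523214928214073 [ 0.1789 -0.2717 -1.6579] [-0.0127  0.0044 -0.0316] [[ 0.9577  0.2877  0.0075]
 [ 0.2877 -0.9577  0.0011]
 [ 0.0075  0.0011 -1.    ]]
```

{"method": "drive_tool", "body": {
  "linear": [
    [0, 0, -8],
    [0, 0, -18],
    [0, 0, -28],
    [0, 0, -32],
    [0, 0, -32],
    [0, 0, -25],
    [0, 0, -10],
    [0, 0, 0]
  ],
  "rot": [
    [0, 0, 0],
    [0, 0, 0],
    [0, 0, 0],
    [0, 0, 0],
    [0, 0, 0],
    [0, 0, 0],
    [0, 0, 0],
    [0, 0, 0]
  ],
  "hand": [0, 0, 0, 0, 0, 0, 0, 0]
}}

```text
t: 15.47
tcp_pos: [0.4501, 0.3075, 0.2399]
tool_rot: [0.989, 0.145, 0.0, 0.001]
force: [-0.2, -0.0, -1.1]
finger_gap: 0.151
```

```bash
python3 - <<'E'
from h import *
np.set_printoptions(precision=4,suppress=True)
s=manip.sense();print(s['tcp_pos'],s['finger_gap'],s['force'],s['ft_torque'],np.abs(s['qd']).max())
Rt=tilt(-.01);n=Rt.apply([0,0,-1]);T=np.array([.6313,.0217,.1477])
plan(T+n*.06-Rt.apply([.063,0,.0798]),Rt,15)
E
```

```text
[0.4501 0.3075 0.2399] 0.151078228534553 [-0.1589 -0.0327 -1.1287] [ 0.0285 -0.012  -0.0157] 0.024821354757835506
n 15 linear [[-2.2, 19.1, 0.9], [-1.9, 19.2, 0.9], [-1.6, 19.2, 0.9], [-1.2, 19.2, 1.0], [-0.9, 19.2, 1.1], [-0.6, 19.2, 1.2], [-0.2, 19.2, 1.3], [0.1, 19.2, 1.4], [0.4, 19.2, 1.5], [0.7, 19.2, 1.6], [1.0, 19.2, 1.8], [1.3, 19.1, 1.9], [1.6, 19.1, 2.1], [1.9, 19.0, 2.3], [2.2, 19.0, 2.5]] rot [-0.34, 2.27, 1.12] t 15.4667
```

{"method": "drive_tool", "body": {
  "linear": [
    [-2, 19, 0],
    [-2, 19, 0],
    [-1.6, 19, 0],
    [-1.2, 19, 1],
    [-0.9, 19, 1],
    [-0.6, 19, 1],
    [-0.2, 19, 1],
    [0, 19, 1.4],
    [0.4, 19, 1.5],
    [0.7, 19, 1.6],
    [1, 19, 1.8],
    [1.3, 19, 1.9],
    [1.6, 16, 2.1],
    [1.9, 12, 2.3],
    [2.2, 5, 2.5],
    [0, 0, 0],
    [0, 0, 0]
  ],
  "rot": [
    [-0.34, 2.27, 1.12],
    [-0.34, 2.27, 1.12],
    [-0.34, 2.27, 1.12],
    [-0.34, 2.27, 1.12],
    [-0.34, 2.27, 1.12],
    [-0.34, 2.27, 1.12],
    [-0.34, 2.27, 1.12],
    [-0.34, 2.27, 1.12],
    [-0.34, 2.27, 1.12],
    [-0.34, 2.27, 1.12],
    [-0.34, 2.27, 1.12],
    [-0.34, 2.27, 1.12],
    [-0.34, 2.27, 1.12],
    [-0.34, 2.27, 1.12],
    [-0.34, 2.27, 1.12],
    [0, 0, 0],
    [0, 0, 0]
  ],
  "hand": [0, 0, 0, 0, 0, 0, 0, 0, 0, 0, 0, 0, 0, 0, 0, 0, 0]
}}

```text
t: 16.88
tcp_pos: [0.4849, 0.0701, 0.2254]
tool_rot: [0.966, 0.015, 0.257, -0.008]
force: [-0.2, 0.0, -0.9]
finger_gap: 0.147
```

```bash
python3 - <<'E'
from h import *
np.set_printoptions(precision=4,suppress=True)
s=manip.sense();print(s['tcp_pos'],s['q'],s['finger_gap'],np.abs(s['qd']).max())
Rt=tilt(-.01);n=Rt.apply([0,0,-1]);T=np.array([.6313,.0217,.1477])
plan(T+n*.05-Rt.apply([.063,0,.0798]),Rt,6)
E
```

```text
[0.4849 0.0701 0.2254] [-0.1248  0.4253  2.1338  0.8842  0.1097  0.5569] 0.14695153486231616 0.029818013387223556
n 6 linear [[2.4, 8.0, 2.4], [2.4, 8.0, 2.5], [2.4, 7.9, 2.6], [2.4, 7.9, 2.7], [2.4, 7.9, 2.7], [2.4, 7.9, 2.8]] rot [-0.28, 0.77, 0.3] t 16.8833
```

{"method": "drive_tool", "body": {
  "linear": [
    [2, 8, 2],
    [2, 8, 2],
    [2, 8, 2],
    [2, 8, 2],
    [2, 8, 2],
    [2, 6, 2],
    [0, 0, 0],
    [0, 0, 0],
    [0, 0, 0]
  ],
  "rot": [
    [-0.3, 0.8, 0.3],
    [-0.3, 0.8, 0.3],
    [-0.3, 0.8, 0.3],
    [-0.3, 0.8, 0.3],
    [-0.3, 0.8, 0.3],
    [-0.2, 0.6, 0.3],
    [0, 0, 0],
    [0, 0, 0],
    [0, 0, 0]
  ],
  "hand": [0, 0, 0, 0, 0, 0, 0, 0, 0]
}}

```text
t: 17.63
tcp_pos: [0.4976, 0.0328, 0.2194]
tool_rot: [0.958, 0.002, 0.286, -0.0]
force: [0.8, -0.0, -1.9]
finger_gap: 0.147
```

```bash
python3 - <<'E'
from h import *
np.set_printoptions(precision=4,suppress=True)
s=manip.sense();c=cam('wrist');im=save('wrist','w6.png');Rm=R.from_quat(s['tool_rot'])
print(s['tcp_pos'],s['q'],np.abs(s['qd']).max(),np.degrees((Rm.inv()*tilt(-.01)).as_rotvec()))
for l in('spanner_eye','slot','spanner','spanner_grip'):
    for d in cams.spot_point(l,'wrist')[:3]: print(l,np.round(d['at'],1),round(d['score'],2))
print('pred eye und/top, peg tip/base',proj('wrist',np.r_[s['tcp_pos']+Rm.apply([[.063,0,.0798],[.063,0,.0738]]),[[.6313,.0217,.1477]],[np.array([.6313,.0217,.1477])-.04*tilt(-.01).apply([0,0,-1])]],c).round(1).tolist())
np.savez('w6.npz',K=c[0],r=c[1],t=c[2],p=s['tcp_pos'],q=s['tool_rot'])
cv2.imwrite('pics/w6c.png',cv2.resize(im[60:240,160:400,::-1],None,fx=3.3,fy=3.3,interpolation=2))
E
```

```text
[0.4976 0.0328 0.2194] [-0.2133  0.4556  2.1529  1.8623  0.1232 -0.4768] 0.057363368058388764 [-0.4258  1.1761  0.7   ]
spanner_eye [284.6 152.3] 0.97
spanner [278.8 267.1] 0.97
pred eye und/top, peg tip/base [[281.5, 151.2], [281.5, 152.8], [299.3, 125.8], [296.8, 122.2]]
```

View pics/w6c.png

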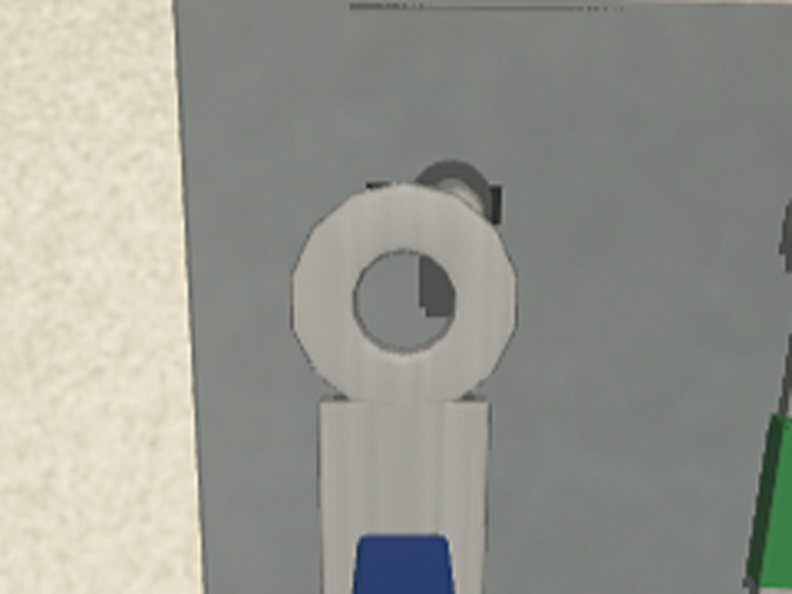

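Crop: the eye's hole centre is at about (282,151.5) in full-picture pixels, matching the in-hand prediction to 1 px. The peg is hidden behind the ring at about (299,124). I slide down the slope to see the peg tip.

{"method": "drive_tool", "body": {
  "linear": [
    [-6, 2, 0],
    [-8, 2, 0],
    [-8, 2, 0],
    [-6, 2, 0],
    [-4, 2, 0],
    [0, 0, 0],
    [0, 0, 0],
    [0, 0, 0]
  ],
  "rot": [
    [-0.1, 0.3, 0.2],
    [-0.1, 0.3, 0.2],
    [-0.1, 0.3, 0.2],
    [-0.1, 0.3, 0.1],
    [0, 0, 0],
    [0, 0, 0],
    [0, 0, 0],
    [0, 0, 0]
  ],
  "hand": [0, 0, 0, 0, 0, 0, 0, 0]
}}

```text
t: 18.55
tcp_pos: [0.4717, 0.0236, 0.2028]
tool_rot: [0.955, -0.003, 0.297, 0.002]
force: [-0.1, 1.4, -1.4]
finger_gap: 0.15
```

```bash
python3 - <<'E'
from h import *
np.set_printoptions(precision=4,suppress=True)
s=manip.sense();c=cam('wrist');im=save('wrist','w7.png');Rm=R.from_quat(s['tool_rot'])
print(s['tcp_pos'],s['q'],np.abs(s['qd']).max(),np.degrees((Rm.inv()*tilt(-.01)).as_rotvec()))
T=np.array([.6313,.0217,.1477]);n=tilt(-.01).apply([0,0,-1])
p=proj('wrist',[T,T-.04*n],c);print('pred tip/base',p)
np.savez('w7.npz',K=c[0],r=c[1],t=c[2],p=s['tcp_pos'],q=s['tool_rot'])
x,y=(int(v) for v in p[0]-[50,35]); y=max(y,0); print('crop origin',x,y)
cv2.imwrite('pics/w7c.png',cv2.resize(im[y:y+80,x:x+105,::-1],None,fx=7,fy=7,interpolation=2))
E
```

```text
[0.4717 0.0236 0.2028] [-0.2549  0.4923  2.2446  2.4924  0.2294 -1.1414] 0.015753363469319943 [ 0.0009 -0.1509  0.2256]
pred tip/base [[282.808   80.469 ]
 [282.6282  85.5249]]
crop origin 232 45
```

View pics/w7c.png

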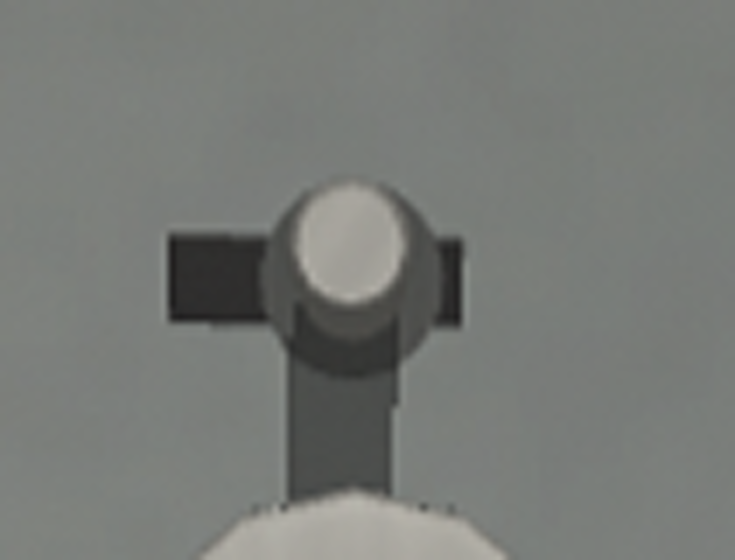

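The crop shows the bare peg cleanly: its tip centre is at full-picture pixel (281.7,79.3) against a predicted (282.8,80.5). Its base collar agrees, so the axis direction is good. It stands about 2 mm right of mid-slot.

```bash
cat >> h.py <<'E'
def tiprel(standoff,ey=.0004,ex=.0637,ez=.0798):
    T=np.load('tip.npy');s=manip.sense();Rm=R.from_quat(s['tool_rot'])
    n=tilt(-.013).apply([0,0,-1])
    d=Rm.inv().apply(T+n*standoff-s['tcp_pos'])-[ex,ey,ez]
    print('t',s['t'],'shift mm',np.round(d*1000,2),'rot deg',np.round(np.degrees((Rm.inv()*tilt(-.013)).as_rotvec()),2),'F',np.round(Rm.inv().apply(s['force']),1),'qd',np.abs(s['qd']).max().round(3))
E
python3 - <<'E'
from h import *
np.set_printoptions(precision=5,suppress=True)
z=np.load('w7.npz');c=(z['K'],z['r'],z['t']);n=tilt(-.01).apply([0,0,-1])
T=np.array([.6313,.0217,.1477]);o,d=ray('wrist',(281.7,79.3),c)
T2=o+d*(((T-o)@n)/(d@n));print(T2);np.save('tip.npy',T2);tiprel(.012)
E
```

```text
[0.63187 0.0224  0.14809]
t 18.6 shift mm [37.03 -0.4  44.1 ] rot deg [-0.1  -0.18  0.37] F [-0.4 -0.8  1.5] qd 0.008
```

{"method": "drive_tool", "body": {
  "linear": [
    [6, 0, 0],
    [7, 0, 0],
    [8, 0, 4],
    [7, 0, 6],
    [5, 0, 8],
    [2, 0, 8],
    [0, 0, 8],
    [0, 0, 5],
    [0, 0, 0],
    [0, 0, 0],
    [0, 0, 0]
  ],
  "rot": [
    [0, 0, 0.1],
    [0, 0, 0.1],
    [0, 0, 0.1],
    [0, 0, 0.1],
    [0, 0, 0],
    [0, 0, 0],
    [0, 0, 0],
    [0, 0, 0],
    [0, 0, 0],
    [0, 0, 0],
    [0, 0, 0]
  ],
  "hand": [0, 0, 0, 0, 0, 0, 0, 0, 0, 0, 0]
}}

```text
t: 19.52
tcp_pos: [0.5293, 0.0243, 0.1919]
tool_rot: [0.954, -0.004, 0.3, 0.002]
force: [0.6, 0.1, -2.1]
finger_gap: 0.152
```

```bash
python3 -c "
from h import *
tiprel(.004)"
```

```text
t 19.5167 shift mm [-4.7   0.62 10.94] rot deg [-0.12 -0.59  0.24] F [-0.7 -0.1  2.1] qd 0.006
```

{"method": "drive_tool", "body": {
  "linear": [
    [-2, 0.3, 2],
    [-1.5, 0.2, 3],
    [-1, 0, 3],
    [0, 0, 2],
    [0, 0, 0],
    [0, 0, 0],
    [0, 0, 0]
  ],
  "rot": [
    [0, -0.2, 0.1],
    [0, -0.2, 0.1],
    [0, -0.1, 0],
    [0, 0, 0],
    [0, 0, 0],
    [0, 0, 0],
    [0, 0, 0]
  ],
  "hand": [0, 0, 0, 0, 0, 0, 0]
}}

```text
t: 20.1
tcp_pos: [0.5308, 0.0238, 0.1805]
tool_rot: [0.955, -0.006, 0.296, 0.001]
force: [0.3, -0.1, -2.3]
finger_gap: 0.15
```

```bash
python3 - <<'E'
from h import *
np.set_printoptions(precision=5,suppress=True)
tiprel(.004)
s=manip.sense();c=cam('wrist');im=save('wrist','w8.png');Rm=R.from_quat(s['tool_rot'])
T=np.load('tip.npy');print('pred tip',proj('wrist',T,c),'eye top/und',proj('wrist',s['tcp_pos']+Rm.apply([[.0637,.0004,.0738],[.0637,.0004,.0798]]),c))
np.savez('w8.npz',K=c[0],r=c[1],t=c[2],p=s['tcp_pos'],q=s['tool_rot'])
cv2.imwrite('pics/w8c.png',cv2.resize(im[115:185,235:330,::-1],None,fx=8,fy=8,interpolation=2))
E
```

```text
t 20.1 shift mm [ 1.45 -0.14  0.05] rot deg [-0.1  -0.02  0.02] F [-1.1  0.1  2.1] qd 0.003
pred tip [[282.14372 145.86549]] eye top/und [[282.44292 151.33397]
 [282.41573 149.74526]]
```

View pics/w8c.png

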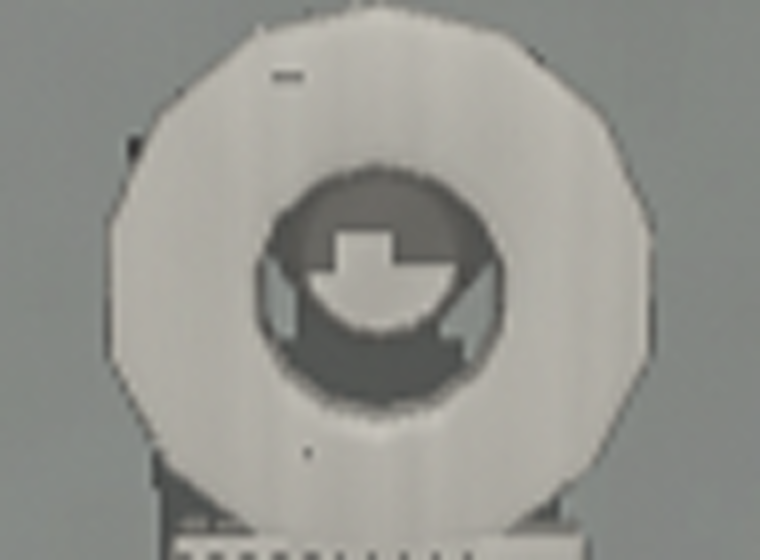

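The crop shows the eye hole centred at (282.1,150.4) and the peg tip in view at (282.5,146.9). They agree laterally, and about +0.9 mm up the slope is needed. Now a gentle insertion.

{"method": "drive_tool", "body": {
  "linear": [
    [1, 0, 0],
    [0, 0, 1],
    [0, 0, 2],
    [0, 0, 2],
    [0, 0, 2],
    [0, 0, 2],
    [0, 0, 0]
  ],
  "rot": [
    [0, 0, 0],
    [0, 0, 0],
    [0, 0, 0],
    [0, 0, 0],
    [0, 0, 0],
    [0, 0, 0],
    [0, 0, 0]
  ],
  "hand": [0, 0, 0, 0, 0, 0, 0]
}}

```text
t: 20.73
tcp_pos: [0.5375, 0.0237, 0.1734]
tool_rot: [0.955, -0.006, 0.296, 0.001]
force: [-0.3, 0.7, -2.5]
finger_gap: 0.15
```

```bash
python3 -c "
from h import *
tiprel(-.04)"
```

```text
t 20.7333 shift mm [-0.31 -0.12 34.52] rot deg [-0.09 -0.09  0.04] F [-1.6 -0.7  1.9] qd 0.001
```

{"method": "drive_tool", "body": {
  "linear": [
    [-0.7, 0, 0],
    [0, 0, 3],
    [-0.3, 0, 3],
    [-0.3, 0, 3],
    [0, 0, 2],
    [0, 0, 0]
  ],
  "rot": [
    [0, 0, 0],
    [0, 0, 0],
    [0, 0, 0],
    [0, 0, 0],
    [0, 0, 0],
    [0, 0, 0]
  ],
  "hand": [0, 0, 0, 0, 0, 0]
}}

```text
t: 21.23
tcp_pos: [0.5432, 0.0236, 0.1622]
tool_rot: [0.955, -0.006, 0.296, 0.001]
force: [0.1, 0.1, -1.6]
finger_gap: 0.152
```

```bash
python3 -c "
from h import *
tiprel(-.04)"
```

```text
t 21.2333 shift mm [ 1.38 -0.19 22.02] rot deg [-0.09 -0.06  0.03] F [-0.8 -0.1  1.4] qd 0.004
```

{"method": "drive_tool", "body": {
  "linear": [
    [0.6, 0, 1],
    [0, 0, 3],
    [0, 0, 3],
    [0, 0, 3],
    [0, 0, 2],
    [0, 0, 0]
  ],
  "rot": [
    [0, 0, 0],
    [0, 0, 0],
    [0, 0, 0],
    [0, 0, 0],
    [0, 0, 0],
    [0, 0, 0]
  ],
  "hand": [0, 0, 0, 0, 0, 0]
}}

```text
t: 21.73
tcp_pos: [0.5515, 0.0235, 0.1516]
tool_rot: [0.955, -0.006, 0.296, 0.001]
force: [-0.1, -0.0, -1.5]
finger_gap: 0.153
```

```bash
python3 -c "
from h import *
tiprel(-.04)"
```

```text
t 21.7333 shift mm [ 0.6  -0.2   8.54] rot deg [-0.09 -0.07  0.03] F [-0.9  0.   1.2] qd 0.003
```

{"method": "drive_tool", "body": {
  "linear": [
    [0, 0, 2],
    [0, 0, 2],
    [0, 0, 2],
    [0, 0, 1.5],
    [0, 0, 1],
    [0, 0, 1],
    [0, 0, 0]
  ],
  "rot": [
    [0, 0, 0],
    [0, 0, 0],
    [0, 0, 0],
    [0, 0, 0],
    [0, 0, 0],
    [0, 0, 0],
    [0, 0, 0]
  ],
  "hand": [0, 0, 0, 0, 0, 0, 0]
}}

```text
t: 22.32
tcp_pos: [0.5564, 0.0235, 0.1441]
tool_rot: [0.955, -0.006, 0.297, 0.001]
force: [0.4, 0.5, -2.0]
finger_gap: 0.15
```

```bash
python3 -c "
from h import *
tiprel(-.04);print(manip.sense()['ft_torque'])"
```

```text
t 22.3167 shift mm [ 0.66 -0.16 -0.29] rot deg [-0.08 -0.14 -0.02] F [-0.8 -0.5  1.8] qd 0.011
[-0.01192146  0.41506505 -0.01188076]
```

Still no contact. Creeping on until it seats.

{"method": "drive_tool", "body": {
  "linear": [
    [0, 0, 1],
    [0, 0, 1],
    [0, 0, 1],
    [0, 0, 0]
  ],
  "rot": [
    [0, 0, 0],
    [0, 0, 0],
    [0, 0, 0],
    [0, 0, 0]
  ],
  "hand": [0, 0, 0, 0]
}}

```text
t: 22.65
tcp_pos: [0.5563, 0.0236, 0.144]
tool_rot: [0.955, -0.007, 0.298, 0.001]
force: [1.0, -0.1, -1.9]
finger_gap: 0.15
```

```bash
python3 -c "
from h import *
tiprel(-.04);print(manip.sense()['ft_torque'])"
```

```text
t 22.65 shift mm [ 0.65 -0.19 -0.23] rot deg [-0.06 -0.25 -0.06] F [-0.2  0.1  2.1] qd 0.01
[0.00832811 0.42336407 0.01152918]
```

{"method": "drive_tool", "body": {
  "linear": [
    [0, 0, 3],
    [0, 0, 3],
    [0, 0, 3]
  ],
  "rot": [
    [0, 0, 0],
    [0, 0, 0],
    [0, 0, 0]
  ],
  "hand": [0, 0, 0]
}}

```text
t: 22.9
tcp_pos: [0.5562, 0.0238, 0.1434]
tool_rot: [0.954, -0.008, 0.3, 0.001]
force: [-15.9, -3.4, 25.6]
finger_gap: 0.149
```

```bash
python3 -c "
from h import *
tiprel(-.04);print(manip.sense()['ft_torque'])"
```

```text
t 22.9 shift mm [ 0.58 -0.21 -0.32] rot deg [ 0.01 -0.58 -0.21] F [  1.7   3.6 -30.1] qd 0.106
[-0.7341958   0.32918784 -0.32482904]
```

It is seated: 30 N reaction at the computed face height. Releasing and backing off.

{"method": "drive_tool", "body": {
  "linear": [
    [0, 0, 0],
    [0, 0, 0],
    [0, 0, 0],
    [0, 0, 0],
    [0, 0, 0],
    [0, 0, 0],
    [0, 0, 0],
    [0, 0, 0]
  ],
  "rot": [
    [0, 0, 0],
    [0, 0, 0],
    [0, 0, 0],
    [0, 0, 0],
    [0, 0, 0],
    [0, 0, 0],
    [0, 0, 0],
    [0, 0, 0]
  ],
  "hand": [0, 0, 40, 40, 40, 40, 40, 40]
}}

```text
t: 23.57
tcp_pos: [0.5586, 0.0237, 0.144]
tool_rot: [0.953, -0.008, 0.303, 0.001]
force: [0.7, -0.3, -0.5]
finger_gap: 0.469
```

{"method": "drive_tool", "body": {
  "linear": [
    [0, 0, -5],
    [0, 0, -10],
    [0, 0, -15],
    [0, 0, -20],
    [0, 0, -25],
    [0, 0, -25],
    [0, 0, -25],
    [0, 0, -15],
    [0, 0, 0],
    [0, 0, 0]
  ],
  "rot": [
    [0, 0, 0],
    [0, 0, 0],
    [0, 0, 0],
    [0, 0, 0],
    [0, 0, 0],
    [0, 0, 0],
    [0, 0, 0],
    [0, 0, 0],
    [0, 0, 0],
    [0, 0, 0]
  ],
  "hand": [40, 40, 40, 40, 40, 40, 40, 40, 40, 40]
}}

```text
t: 24.4
tcp_pos: [0.4865, 0.0255, 0.245]
tool_rot: [0.953, -0.007, 0.303, -0.0]
force: [-0.6, -0.0, 0.2]
finger_gap: 0.467
```

```bash
python3 - <<'E'
from h import *
np.set_printoptions(precision=4,suppress=True)
s=manip.sense();c=cam('wrist');w=save('wrist','w9.png');sd=save('side','s9.png');t=save('top','t9.png')
print(s['t'],s['tcp_pos'],s['force'],s['finger_gap'])
n=tilt(-.013).apply([0,0,-1]);ux=tilt(-.013).apply([1,0,0]);B=np.load('tip.npy')-.04*n
print('pred eye/origin/tip',proj('wrist',[B-ux*.001,B-ux*.066,B-ux*.131+n*.003,B-ux*.066+n*.036],c).round(1).tolist())
for cn in('wrist',):
  for l in('spanner_eye','spanner','spanner_grip'):
    for d in cams.spot_point(l,cn)[:2]: print(cn,l,np.round(d['at'],1),round(d['score'],2))
a=cv2.resize(sd[130:290,180:340],(400,400),interpolation=2)
cv2.imwrite('pics/f.png',np.hstack([cv2.resize(w[:300,130:430],(400,400)),a])[:,:,::-1])
E
```

```text
24.4 [0.4865 0.0255 0.245 ] [-0.5506 -0.0295  0.1594] 0.46683077959296004
pred eye/origin/tip [[283.8, 135.0], [283.7, 204.7], [283.7, 267.0], [283.9, 217.0]]
wrist spanner_eye [286.9 136.9] 0.88
wrist spanner [285.7 204.2] 0.67
wrist spanner_grip [278.5 212.7] 0.63
```

View pics/f.png

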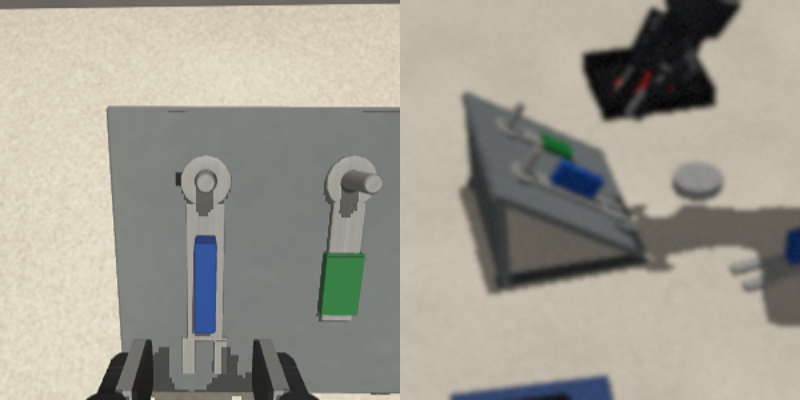

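The spanner hangs by its eye on the peg and lies along the board. Its eye is at (287,137) and its origin at (286,204), within 3 px of the fully-home prediction. The key and block are in place and red shows in the tray.

```bash
python3 -c "
from h import *
print(order.sign_off())"
```

```text
the job is handed in; nothing more can be done
None
```

The job is done and handed in at about 24.5 s of the 61 s allowed; no verdict is reported. I took the red tag off the peg and laid it in the black tray. Then I hung the smallest blue-handled spanner by its eye on that same peg, pushed it home and let go.

- **Spanner:** it met about 30 N of reaction within 0.5 mm of the computed face height. After release its eye and origin were within 3 px of where a fully seated, flat spanner should appear.
- **Tag:** it lay well inside the tray in the top view taken after release. Red still showed in the tray in the last side view.
- **Untouched items:** the key and the test block looked in place in the last pictures. I never went near the mouse, but did not measure it at the end.
- **Robot:** the gripper was about 12 cm clear of the spanner and touching nothing.
- **Disagreements:** my first fit of the board had corner errors of up to 7 px and gave the board's yaw as -0.006 rad. The top view gave -0.014, and I used -0.010 to -0.013. The grip-point detector also put the spanner's handle about 5 px off the predicted point at the end; its eye and origin agreed.

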